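# Test the coupling sleeve and poise it over the bare rack post

## Robot

A 6-joint arm with a two-finger parallel gripper is mounted at the origin on the work surface. World frame = base frame: x ahead of the robot, y to its left, z up, the work surface at z = 0. Lengths are in m, angles in rad, forces in N, time in s.
With the tool pointing down it reaches from about 0.225 to 0.875 m from the base axis. Payload 3.4 kg.
Tool frame: the origin (TCP) lies at the very end of the fingers, on their centre line; the grasp point (between the pads) lies 19 mm behind it; z points along the fingers, y is the line along which they close (so a half turn about z gives the same grasp; the last joint's range is limited). The gripper opens to 85 mm and grips with 20 to 120 N. Pads are 22 mm wide; open, the fingers measure 114 mm over their backs; the gripper's body (76 mm by 85 mm) begins 54 mm behind the grasp point. The pads swing forward as they close: fully open they stand 13 mm farther back than shut.
Start: joints at [1.109, 0.276, 1.505, -0, 1.361, -0.121], TCP at [0.192, 0.542, 0.231] pointing down, gripper open.
Joint ranges: [-2.89, 2.89], [-0.75, 2.08], [0.22, 2.7], [-1.18, 4.32], [0.11, 2.71], [-2.7, 2.7]. Speed limits (rad/s): [2.57, 2.57, 3.14, 3.14, 3.14, 3.14].

## Interface

Orientations are given as a unit quaternion [w, x, y, z].
In Python, from rig import manip, eyes gives the robot as it stands.
- The arm moves only by the tool servo_tool, never from a script. Its argument "series" is text: rows parted by semicolons, each of 7 numbers parted by spaces: the shift along the tool's x, y, z in m, then the turn, a rotation vector about the tool's x, y, z in degrees, then the closure, from 0 (fully open) to 1 (shut). In form: dx dy dz ax ay az fingers; .... A call has 1 to 5 rows; each row is the pose to reach, as a shift and turn from the pose commanded when the call began, along the tool's axes at that moment; what a row does not reach only later rows make up. A row lasts 1/10 s, in which the tool goes at most 50 mm and 8.59 degrees, less where a joint would pass 70% of its speed; a pose out of reach is approached as far as the arm can. A call with a gripper value outside its range is refused whole. The fingers move at their own pace and stop on an object; "squeeze" is the grip in N (left out, the last holds). Time passes only in rows, so rows that repeat a pose let the fingers close. It gives the time, the measured TCP pose, the force, the opening and the grip force at its end, in the units of the state.
- manip.get_state(): the state, without advancing time (a new reading comes with each control period).
- eyes.get_image(name): name is "scene" or "top" or "wrist"; returns the picture (400x640x3 uint8, red, green, blue); there is no depth.
- eyes.camera_info(name): a dict with "fx", "fy", "cx", "cy" (pixels), "eye" and "orientation" of the camera in the world. Camera axes: x right, y down, z forward; pixel columns grow to the right and rows downward; lengths in m; the calibration is good to about 2 mm. A picture is of the moment at which its call begins: read the wrist's pose just before it. camera_info takes no time and is no camera call; for the wrist camera it gives the pose at the moment of the call.
- manip.sign_off(): hands the job in; it is judged then, once.
The state is a dict: "clock": time; "qpos": joint angles; "qd": joint speeds; "effort": joint torques, N m; "position": TCP position; "ee_rot": TCP orientation; "contact_force": force on the tool from outside, world axes, zero at the start; "moment": the same for the moment, N m; "width": finger opening in m; "gripper_force": force on a finger pad.
Only numpy, scipy, OpenCV 4.12 (cv2) and the standard library are available. Lean on these libraries where they do the work, as an engineer would, in place of code of your own. Each camera call takes 0.05 s, during which the arm holds its last target. There are 200 camera calls.

## Task

One of the two loose metal sleeves fits over the gauge pin: slide that one fully down the pin to prove it, and put the one with the bore too small into the teal caddy and let go of it. Then carry the fitting sleeve over the bottle, jar and can to the one post of the small black rack tier that has no sleeve yet, and hold it upright, centred about 15 mm above the post's top without ever touching the tier or its posts. Finish while still holding the sleeve there, and leave everything else standing where it is.

Things in the scene. Friction and masses are not known exactly. Their poses are not given: they have to be found in the camera images.
- sleeve_wide: Plain aluminium tube standing on end, the one that fits: 34 mm outside, 60 mm long, through bore 24 mm (thin 5 mm wall), 90 g or so. Origin at the centre of its lower end, z up along its axis. The two sleeves look alike from outside and may stand in either place at the robot's right; the bore, seen from above, tells them apart.
- sleeve_narrow: Plain aluminium tube standing on end, the reject: 34 mm outside, 60 mm long, through bore only 16 mm (thick 9 mm wall), 120 g or so. Origin at the centre of its lower end, z up along its axis.
- gauge: Gauge, fixed to the surface: round wooden foot 60 mm across and 12 mm thick, with an upright steel pin 20 mm in diameter in its middle, rising 44 mm above the foot (top 56 mm above the surface), the last 6 mm tapering to 12 mm. Origin at the centre of the foot's underside.
- gauge_seat (a point): Centre of the upper face of the gauge's foot, 12 mm above the surface, on the pin's axis: a sleeve fully down has its lower end here.
- caddy: Teal plastic open caddy, fixed to the surface: 110 mm along its x, 200 mm along its y, 60 mm high, walls and floor about 4 to 5 mm, empty, small grip lugs outside the two short ends. Origin at the centre of its underside.
- tier: Small black rack tier, fixed, at the robot's left: four upright posts at the corners of a rectangle 140 mm (its x) by 160 mm (its y), low rails between them at most 63 mm high. Three posts carry an aluminium sleeve 34 mm across, their tops 135 mm above the surface (the post at +x, +y always does); one, at any of the other three corners, is bare. Origin at the rectangle's centre on the surface.
- post_bare: The bare post: black, 24 mm across up to 75 mm, then a bright steel spigot 20 mm across, tapering to 14 mm in its last 5 mm; top 110 mm above the surface. Fixed, upright. Origin at the centre of its foot.
- post_top (a point): Centre of the top of the bare post, 110 mm above the surface, on its axis.
- spray_bottle: Empty amber spray bottle with black trigger head, 62 mm across, 180 mm tall, standing in the row between gauge and tier. Origin at the centre of its underside.
- jar: Frosted glass clamp-lid jar, 84 mm across, 175 mm tall, standing in the row between gauge and tier. Origin at the centre of its underside.
- polish_can: Steel can, 56 mm across, 150 mm tall, standing at the far end of the row. Origin at the centre of its underside.
- grout_brush: Nylon grout brush, 150 mm long, 36 mm high, lying bristles down. Origin at the middle of its underside.
- padlock: Brass padlock lying flat, 30 by 40 by 18 mm. Origin under its body.
- polish_tin: Flat round tin, 72 mm across, 22 mm high. Origin at the centre of its underside.
- post_done1: One of the tier's posts that already carries its sleeve: sleeve 34 mm across, top 135 mm above the surface. Fixed. Origin at the centre of its foot.
- post_done2: One of the tier's posts that already carries its sleeve: sleeve 34 mm across, top 135 mm above the surface. Fixed. Origin at the centre of its foot.
Mind the look-alikes: they are no part of the job. Of the things shaped like the gauge, the wooden one is meant. What is shaped like the sleeve_narrow but yellow is not meant.

How it is judged:
On the way:
1. the fitting sleeve is fully down on the gauge pin (z of sleeve_wide in the frame of gauge_seat below 0.004 m and horizontal distance between sleeve_wide and gauge_seat below 0.005 m and angle between sleeve_wide's own z axis and vertical below 0.1 rad), for 0.1 s.
At the end, for the whole second after the job is handed in: Fitting sleeve held still in the fingers, upright within 0.1 rad, axis within 6 mm of the bare post's, lower end 5 to 30 mm above its top, touching neither tier nor post (touching them fails at any time); the narrow sleeve at rest inside the caddy, let go (horizontal distance between sleeve_wide and post_top below 0.006 m and z of sleeve_wide in the frame of post_top between 0.005 and 0.03 m and angle between sleeve_wide's own z axis and vertical below 0.1 rad and contact force between sleeve_wide and the fingers above 1 N and contact force between sleeve_wide and post_bare below 0.1 N and contact force between sleeve_wide and tier below 0.1 N and linear speed of each of sleeve_wide, sleeve_narrow below 0.02 m/s and x of sleeve_narrow in the frame of caddy between -0.055 and 0.055 m and y of sleeve_narrow in the frame of caddy between -0.1 and 0.1 m and z of sleeve_narrow in the frame of caddy below 0.05 m and contact force between sleeve_narrow and the fingers below 0.1 N); the arm keeps its last pose, push and grip.
It fails at once if the fitting sleeve touches the tier or one of its posts (contact force between sleeve_wide and tier above 0.5 N or contact force between sleeve_wide and post_bare above 0.5 N or contact force between sleeve_wide and post_done1 above 0.5 N or contact force between sleeve_wide and post_done2 above 0.5 N).
It fails at once if the arm or the fingers push on the tier or one of its posts (contact force between any of the arm, the fingers and tier above 2 N or contact force between any of the arm, the fingers and post_bare above 2 N or contact force between any of the arm, the fingers and post_done1 above 2 N or contact force between any of the arm, the fingers and post_done2 above 2 N).
It fails at once if a bystander is shifted by more than 30 mm (distance of any of spray_bottle, jar, polish_can, grout_brush, padlock, polish_tin from where it was at the start of the episode above 0.03 m).
It fails at once if the bottle, jar or can is tipped (angle between any of spray_bottle, jar, polish_can's own z axis and vertical above 0.3 rad).
It also fails if it takes over 70 s, if anything falls off the work surface, if the arm or the gripper's body presses on something with over 40 N, if the wrist force passes 120 N, or if a joint passes its speed limit or range.

## Working session

There is one attempt and no reset: what is moved stays moved. The work goes in short steps, Python scripts to look and compute and a tool call to move; the robot and the scene stay as the last step left them, time stands still between calls to the robot, and variables do not carry over. Pictures are saved under pics/ and viewed, at most 11 in all, crops included, and the job is handed in when it is done.

Besides the shell and the picture viewer there is one more tool, called after ">>>" as a command line: name --argument value ..., lists and objects as JSON in quotes. servo_tool: Moves the arm, as the interface text tells. Its arguments: {"type":"object","properties":{"series":{"type":"string"},"squeeze":{"type":"number"}},"required":["series"]}

```bash
mkdir -p pics; ls
cat > h.py <<'E'
import numpy as np, cv2
from rig import manip, eyes
from scipy.spatial.transform import Rotation as R
def rot(q): return R.from_quat([q[1],q[2],q[3],q[0]]).as_matrix()
def ray(c,u,v):
    d=rot(c["orientation"])@np.array([(u-c["cx"])/c["fx"],(v-c["cy"])/c["fy"],1]); return np.array(c["eye"]),d/np.linalg.norm(d)
def onz(c,u,v,z):
    e,d=ray(c,u,v); return e+d*(z-e[2])/d[2]
def proj(c,p):
    q=rot(c["orientation"]).T@(np.array(p)-c["eye"]); return c["fx"]*q[0]/q[2]+c["cx"],c["fy"]*q[1]/q[2]+c["cy"]
def tri(*rs):
    A=0;b=0
    for e,d in rs:
        P=np.eye(3)-np.outer(d,d);A=A+P;b=b+P@e
    return np.linalg.solve(A,b)
def snap(n,f):
    c=eyes.camera_info(n);im=np.array(eyes.get_image(n))[:,:,::-1].copy();cv2.imwrite(f"pics/{f}.png",im);np.save(f"pics/{f}.npy",c,allow_pickle=True);return im,c
def load(f): return cv2.imread(f"pics/{f}.png"),np.load(f"pics/{f}.npy",allow_pickle=True).item()
E
python3 - <<'E'
from h import *
for n in("scene","top","wrist"):
    im,c=snap(n,n+"0");print(n,{k:np.round(v,3) for k,v in c.items()})
print(manip.get_state())
a=cv2.imread("pics/scene0.png");b=cv2.imread("pics/top0.png")
E
```

```text
pics
scene {'fx': np.float64(490.451), 'fy': np.float64(490.451), 'cx': np.float64(317.576), 'cy': np.float64(203.361), 'eye': array([1.485, 0.161, 0.837]), 'orientation': array([-0.298,  0.574,  0.683, -0.34 ])}
top {'fx': np.float64(493.527), 'fy': np.float64(493.527), 'cx': np.float64(322.083), 'cy': np.float64(191.846), 'eye': array([0.361, 0.03 , 1.268]), 'orientation': array([-0.047,  0.709, -0.701,  0.059])}
wrist {'fx': np.float64(355.956), 'fy': np.float64(355.956), 'cx': np.float64(320.673), 'cy': np.float64(200.898), 'eye': array([0.122, 0.565, 0.373]), 'orientation': array([0.12 , 0.808, 0.571, 0.085])}
{'clock': 0.15, 'qpos': array([ 1.10897245e+00,  2.76449622e-01,  1.50586983e+00, -1.55663068e-05,
        1.36068860e+00, -1.21002239e-01]), 'qd': array([-1.16655201e-03, -1.26663636e-03, -1.52144227e-03, -8.00786805e-04,
        1.73360352e-03, -2.31237032e-05]), 'effort': array([-4.77559315e-04, -4.17145479e+01, -2.46031255e+01, -2.96205953e-04,
        7.66290701e-03,  1.63293583e-05]), 'position': array([0.1920302 , 0.5415569 , 0.23062752]), 'ee_rot': array([-1.96035074e-04,  1.69585583e-01,  9.85515210e-01, -6.80044464e-04]), 'contact_force': array([-0.28455424, -0.79663328,  0.08842499]), 'moment': array([ 0.01975957,  0.05691394, -0.0059641 ]), 'gripper_force': 0.0, 'width': 0.08536432043988222}
```

View pics/top0.png

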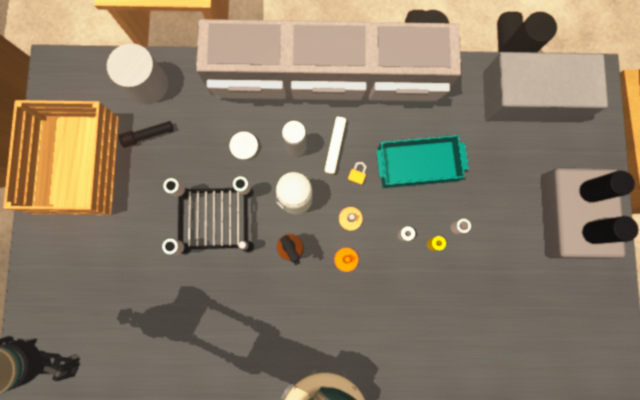

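View pics/scene0.png

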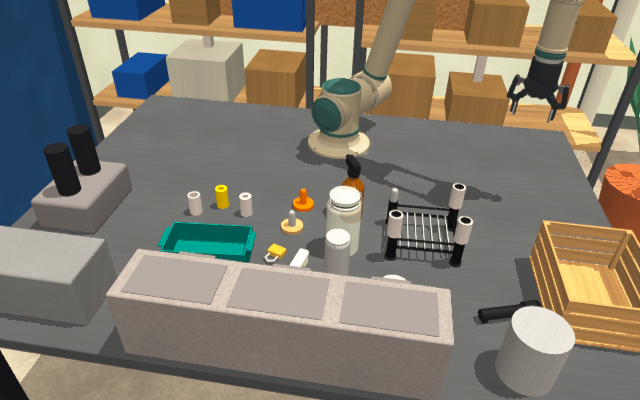

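The top view shows two grey sleeves at (408,234) and (463,226), with the yellow decoy at (438,243). The wooden gauge is at (350,218) and the caddy at (422,161). The bare post is at about (244,245), and the row of bottle, jar and can runs (290,247), (294,192), (294,137). Next I'll zoom in and measure.

Run:
```python
from h import *
im,c=load("top0");s,cs=load("scene0")
z=lambda i,x,y,w,h,k:cv2.resize(i[y:y+h,x:x+w],None,fx=k,fy=k,interpolation=cv2.INTER_CUBIC)
A=np.hstack([z(im,335,200,65,50,6),z(im,395,210,65,50,6)])[:, :780]
A2=np.hstack([z(im,425,205,65,50,6),z(im,220,215,65,50,6)])[:, :780]
cv2.imwrite("pics/crop1.png",np.vstack([A,A2])[:600])
for n,(u,v) in dict(sA=(408,234),sB=(463,226)).items(): print(n,onz(c,u,v,.06))
print('gauge',onz(c,350.5,218,.056),'post',onz(c,244,245,.11),'jar',onz(c,295,188,.175),'can',onz(c,293,131,.15),'bot',onz(c,290,247,.15),'caddy',onz(c,422,161,.03))
for p in [(240,184),(171,185),(170,246)]: print(onz(c,*p,.135))
```

```text
sA [ 0.44253394 -0.20130911  0.06      ]
sB [ 0.46356584 -0.33753209  0.06      ]
gauge [ 0.48080061 -0.06047461  0.056     ] post [0.40974689 0.19182067 0.11      ] jar [0.53514562 0.07293603 0.175     ] can [0.6736971  0.08086557 0.15      ] bot [0.40456753 0.08286102 0.15      ] caddy [ 0.63237744 -0.24644531  0.03      ]
[0.54943754 0.20217125 0.135     ]
[0.54521003 0.36128927 0.135     ]
[0.40482393 0.35588565 0.135     ]
```

View pics/crop1.png

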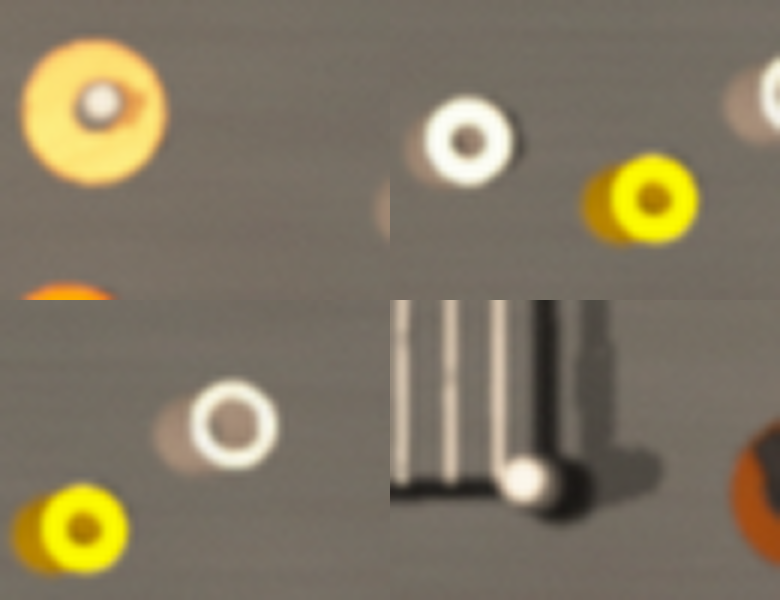

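The zoom shows that the sleeve at top pixel (408,233.7) has the small bore, so it is the reject. The one at (464,225.7) has the wide bore. The gauge tip is at (351.7,216.8) and the bare post tip at (242.2,245). I'm starting the move towards the sleeves.

>>> servo_tool --series "-0.029 -0.037 -0.006 0 0 8 0; -0.058 -0.074 -0.012 0 0 16 0; -0.087 -0.111 -0.018 0 0 24 0; -0.116 -0.148 -0.024 0 0 32 0; -0.145 -0.185 -0.030 0 0 40 0" --squeeze 40

```text
clock: 0.65
position: [0.2671, 0.3173, 0.2613]
ee_rot: [0.0, 0.499, 0.867, -0.0]
contact_force: [1.8, 0.1, -0.0]
width: 0.0851
gripper_force: 0.0
```

```bash
cat >> h.py <<'E'
def plan(t,az=0.):
    s=manip.get_state();M=rot(s["ee_rot"]);a=np.radians(az)
    y=np.array([np.cos(a),np.sin(a),0]);z=np.array([0,0,-1.]);T=np.column_stack([np.cross(y,z),y,z])
    print("pos",np.round(s["position"],4),"shift",np.round(M.T@(np.array(t)-s["position"]),4),"turn",np.round(R.from_matrix(M.T@T).as_rotvec(degrees=True),2),"t",round(s["clock"],2))
E
python3 - <<'E'
from h import *
plan([.44,-.201,.26])
im,c=load("top0");s,cs=load("scene0")
for n,(u,v),z in [("narrow",(408,233.7),.06),("wide",(464,225.7),.06),("gauge",(351.7,216.8),.056),("post",(242.2,245),.11)]:
    p=onz(c,u,v,z);print(n,p,proj(cs,p))
E
```

```text
pos [0.2671 0.3173 0.2613] shift [-0.5349 -0.1112  0.0015] turn [0.00e+00 2.00e-02 3.02e+01] t 0.65
narrow [ 0.44326857 -0.20132193  0.06      ] (np.float64(244.20058207798553), np.float64(195.6431017552106))
wide [ 0.46433114 -0.34003334  0.06      ] (np.float64(192.64680044723053), np.float64(194.5183842713257))
gauge [ 0.4838033  -0.06343873  0.056     ] (np.float64(290.7949624358729), np.float64(211.38690724018898))
post [0.40970684 0.19600016 0.11      ] (np.float64(393.5488167811696), np.float64(189.2460343386092))
```

>>> servo_tool --series "-0.046 -0.0093 0 0 0 6 0; -0.092 -0.0186 0 0 0 12 0; -0.138 -0.028 0 0 0 18 0; -0.184 -0.037 0 0 0 24 0; -0.23 -0.0465 0 0 0 30.2 0"

```text
clock: 1.15
position: [0.3436, 0.0956, 0.2614]
ee_rot: [0.0, 0.707, 0.707, 0.0]
contact_force: [1.6, 1.1, -0.1]
width: 0.0854
gripper_force: 0.0
```

Run:
```python
from h import *
plan([.443,-.201,.26])
```

```text
pos [0.3436 0.0956 0.2614] shift [-0.2967  0.0992  0.0014] turn [ 0.05 -0.02  0.04] t 1.15
```

>>> servo_tool --series "-0.045 0.02 0 0 0 0 0; -0.09 0.04 0 0 0 0 0; -0.135 0.06 0 0 0 0 0; -0.180 0.08 0 0 0 0 0; -0.22 0.0994 0 0 0 0 0"

```text
clock: 1.65
position: [0.4444, -0.1246, 0.2611]
ee_rot: [0.0, 0.706, 0.708, 0.0]
contact_force: [1.0, 0.4, 0.2]
width: 0.0856
gripper_force: 0.0
```

>>> servo_tool --series "0 0 0 0 0 0 0"

```text
clock: 1.75
position: [0.4465, -0.1273, 0.2607]
ee_rot: [0.001, 0.707, 0.707, -0.001]
contact_force: [-0.3, 1.2, 0.1]
width: 0.0854
gripper_force: 0.0
```

Run:
```python
from h import *
plan([.443,-.201,.26])
im,c=snap("wrist","w1")
print(c["eye"],rot(c["orientation"])[:,2])
for p in [(.443,-.201,.06),(.464,-.34,.06),(.484,-.063,.056)]: print(proj(c,p))
```

```text
pos [ 0.4465 -0.1273  0.2607] shift [-0.0737 -0.0034  0.0008] turn [ 0.06  0.15 -0.02] t 1.75
[ 0.44658035 -0.05417608  0.40284546] [ 0.00120558 -0.29254184 -0.95625196]
(np.float64(316.8482668766244), np.float64(239.40105432838916))
(np.float64(335.47271523405794), np.float64(350.5567248676567))
(np.float64(359.9826862255262), np.float64(101.80008362894208))
```

View pics/w1.png

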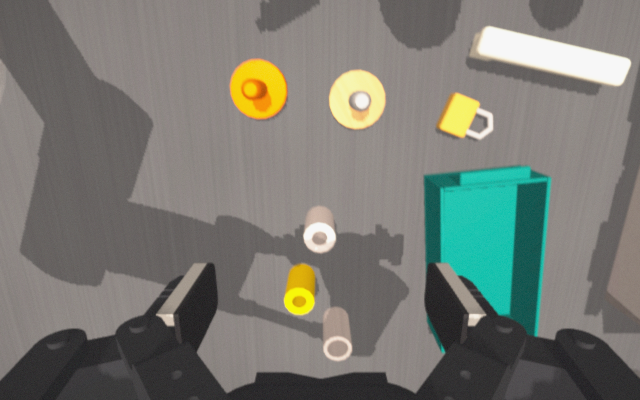

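The wrist view agrees with the top view. The narrow sleeve's ring is at (320,236), the wide one at (338,347) with its large bore, the gauge tip at (361,100), and the caddy is at right. Next I'll refine by triangulating the ring centres.

```bash
cat >> h.py <<'E'
def blob(im,u,v,r=14,th=None,sat=60):
    "ellipse centre of the bright unsaturated blob near u,v"
    u0,v0=int(u)-r,int(v)-r;k=6
    p=cv2.resize(im[v0:v0+2*r,u0:u0+2*r],None,fx=k,fy=k,interpolation=cv2.INTER_CUBIC)
    g=p.max(2);m=((g>(th or (int(g.max())+int(np.median(g)))/2))&(p.max(2).astype(int)-p.min(2)<sat)).astype(np.uint8)
    cs,_=cv2.findContours(m,0,1);cs=[x for x in cs if len(x)>20]
    b=min(cs,key=lambda x:np.hypot(*(np.array(cv2.minEnclosingCircle(x)[0])-k*r)))
    (x,y),ax,a=cv2.fitEllipse(b);return (x+.5)/k-.5+u0,(y+.5)/k-.5+v0,ax[0]/k,ax[1]/k
E
python3 - <<'E'
from h import *
t,ct=load("top0");w,cw=load("w1")
for n,a,b in [("narrow",(408,234),(320,236)),("wide",(464,226),(338,347)),("gauge",(351.7,216.8),(361,100))]:
    r=14 if n!="gauge" else 7
    A=blob(t,*a,r=r);B=blob(w,*b,r=20 if r>7 else 12)
    print(n,np.round(A,1),np.round(B,1),tri(ray(ct,*A[:2]),ray(cw,*B[:2])),onz(cw,*B[:2],.06))
for p in [(488,168),(425,177),(550,178),(540,320)]: print("caddy",onz(cw,*p,.06))
print(onz(ct,422,161,.06))
E
```

```text
narrow [407.4 233.1  14.3  14.4] [319.1 236.6  29.2  31.2] [ 0.44530785 -0.20152522  0.05120337] [ 0.44534191 -0.19783999  0.06      ]
wide [463.3 225.4  14.4  14.7] [337.1 348.   24.4  28.1] [ 0.46575516 -0.33943812  0.05625903] [ 0.46585421 -0.33640286  0.06      ]Traceback (most recent call last):
  File "<stdin>", line 5, in <module>
  File "h.py", line 29, in blob
    b=min(cs,key=lambda x:np.hypot(*(np.array(cv2.minEnclosingCircle(x)[0])-k*r)))
ValueError: min() iterable argument is empty
```

>>> servo_tool --series "-0.02 0 0.03 0 0 0 0; -0.04 0 0.06 0 0 0 0; -0.06 -0.001 0.09 0 0 0 0; -0.073 -0.001 0.12 0 0 0 0; -0.073 -0.001 0.12 0 0 0 0"

```text
clock: 2.3
position: [0.4403, -0.1934, 0.1379]
ee_rot: [-0.004, 0.706, 0.709, -0.001]
contact_force: [-0.4, 0.5, -0.9]
width: 0.0855
gripper_force: 0.0
```

Run:
```python
from h import *
plan([.4452,-.2,.026])
w,c=snap("wrist","w2")
u,v=proj(c,(.4452,-.2,.06));print(u,v)
B=blob(w,u,v,r=40);print(B,onz(c,*B[:2],.06))
w1,c1=load("w1");print(tri(ray(c1,319.1,236.6),ray(c,*B[:2])))
```

```text
pos [ 0.4403 -0.1934  0.1379] shift [-0.0072  0.0057  0.1119] turn [-0.43 -0.28  0.24] t 2.3
328.46308138238106 219.83681116982157
(329.6320546468099, 213.65731302897134, 48.51019287109375, 66.98716735839844) [ 0.44592061 -0.19571207  0.06      ]
[ 0.44541281 -0.18699433  0.08588945]
```

>>> servo_tool --series "0 0 0 0 0 0 0; 0 0 0.02 0 0 0 0; 0 0 0.02 0 0 0 0"

```text
clock: 2.65
position: [0.443, -0.1938, 0.1216]
ee_rot: [-0.001, 0.705, 0.709, 0.0]
contact_force: [-1.6, 0.2, -0.8]
width: 0.0855
gripper_force: 0.0
```

Run:
```python
from h import *
plan([.4452,-.2,.026])
w,c=snap("wrist","w3")
u,v=proj(c,(.4452,-.2,.06));print(u,v,c["eye"])
cv2.circle(w,(int(u),int(v)),2,(0,0,255),-1)
cv2.imwrite("pics/w3c.png",cv2.resize(w[140:300,240:440],None,fx=3,fy=3))
```

```text
pos [ 0.443  -0.1938  0.1216] shift [-0.0063  0.0022  0.0956] turn [-0.03 -0.05  0.35] t 2.65
323.7674123130024 227.77460565229157 [ 0.4428745  -0.12115407  0.26405419]
```

View pics/w3c.png

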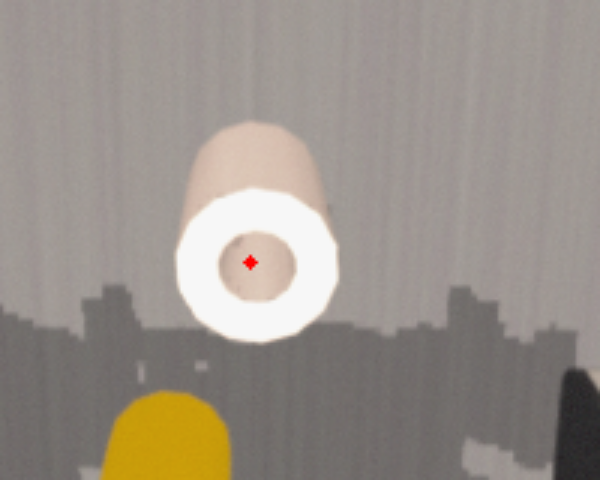

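The crop shows the narrow sleeve's small bore centred at pixel (325.7,228.7), about 1 mm from my estimate. Descending to grasp it.

>>> servo_tool --series "-0.003 0.002 0.02 0 0 0 0; -0.0068 0.003 0.045 0 0 0 0; -0.0068 0.003 0.07 0 0 0 0; -0.0068 0.003 0.09 0 0 0 0; -0.0068 0.003 0.095 0 0 0 0"

```text
clock: 3.2
position: [0.4462, -0.2013, 0.026]
ee_rot: [-0.001, 0.705, 0.709, -0.0]
contact_force: [0.6, 0.2, -0.5]
width: 0.0855
gripper_force: 0.0
```

>>> servo_tool --series "0 0 0 0 0 0 0.4; 0 0 0 0 0 0 0.7; 0 0 0 0 0 0 0.9; 0 0 0 0 0 0 0.9; 0 0 0 0 0 0 0.9"

```text
clock: 3.7
position: [0.4472, -0.2024, 0.0276]
ee_rot: [0.001, 0.705, 0.709, 0.0]
contact_force: [-1.4, -0.2, 4.6]
width: 0.0336
gripper_force: 39.3
```

>>> servo_tool --series "0 0 0 0 0 0 0.9; 0 0 0 0 0 0 0.9"

```text
clock: 3.9
position: [0.4471, -0.2024, 0.0276]
ee_rot: [0.001, 0.705, 0.709, 0.0]
contact_force: [-0.1, 0.7, 4.3]
width: 0.0337
gripper_force: 39.3
```

Run:
```python
from h import *
plan([.632,-.246,.15])
t,ct=load("top0")
h=cv2.cvtColor(t,cv2.COLOR_BGR2HSV)
m=cv2.inRange(h,(75,120,40),(100,255,255));cs,_=cv2.findContours(m,0,1);b=max(cs,key=cv2.contourArea);r=cv2.minAreaRect(b);print(r)
print(onz(ct,*r[0],.05),[onz(ct,*p,.06)[:2] for p in cv2.boxPoints(r)])
```

```text
pos [ 0.4471 -0.2024  0.0276] shift [-0.0446  0.1849 -0.122 ] turn [0.12 0.07 0.27] t 3.9
((422.098388671875, 160.58197021484375), (45.53947448730469, 89.53984832763672), 84.80557250976562)
[ 0.62907283 -0.24224635  0.05      ] [array([ 0.6733063 , -0.12308096]), array([ 0.69745257, -0.34969438]), array([ 0.58081031, -0.35598602]), array([ 0.5576753, -0.1324787])]
```

Gripped, with a width of 33.7 mm. Lifting it and carrying it to the caddy.

>>> servo_tool --series "0 0 -0.035 0 0 0 0.9; 0 0 -0.075 0 0 0 0.9; -0.008 0.035 -0.11 0 0 0 0.9; -0.018 0.08 -0.11 0 0 0 0.9; -0.028 0.125 -0.11 0 0 0 0.9"

```text
clock: 4.4
position: [0.5736, -0.2301, 0.1391]
ee_rot: [0.002, 0.706, 0.709, 0.001]
contact_force: [0.5, -0.8, -1.4]
width: 0.0336
gripper_force: 40.4
```

>>> servo_tool --series "-0.01 0.04 0 0 0 0 0.9; -0.012 0.057 0 0 0 0 0.9; -0.012 0.057 0 0 0 0 0.9; -0.012 0.057 0.03 0 0 0 0.9; -0.012 0.057 0.05 0 0 0 0.9"

```text
clock: 4.9
position: [0.627, -0.2405, 0.0854]
ee_rot: [-0.001, 0.705, 0.709, -0.0]
contact_force: [-0.1, 0.6, -0.8]
width: 0.0339
gripper_force: 40.5
```

Run:
```python
from h import *
plan([.629,-.242,.037]);s=manip.get_state();print(s["width"],s["gripper_force"])
```

```text
pos [ 0.627  -0.2405  0.0854] shift [-0.0016  0.0021  0.0484] turn [-0.11 -0.05  0.28] t 4.9
0.03387031492401336 40.464231446385384
```

>>> servo_tool --series "0 0.001 0.025 0 0 0 0.9; -0.001 0.002 0.047 0 0 0 0.9; -0.001 0.002 0.05 0 0 0 0.9; -0.001 0.002 0.05 0 0 0 0.42; -0.001 0.002 0.05 0 0 0 0.42"

```text
clock: 5.4
position: [0.6312, -0.2425, 0.0381]
ee_rot: [0.001, 0.705, 0.709, 0.0]
contact_force: [-0.9, -0.1, 0.1]
width: 0.0496
gripper_force: 0.0
```

>>> servo_tool --series "0 0 0 0 0 0 0.42; 0 0 -0.03 0 0 0 0.42; 0 0 -0.07 0 0 0 0.42; 0 0 -0.115 0 0 0 0.42; 0 0 -0.16 0 0 0 0"

```text
clock: 5.9
position: [0.6306, -0.242, 0.1993]
ee_rot: [0.001, 0.705, 0.709, 0.0]
contact_force: [-0.0, -0.8, -0.6]
width: 0.0621
gripper_force: 0.0
```

Run:
```python
from h import *
plan([.4665,-.24,.19])
```

```text
pos [ 0.6306 -0.242   0.1993] shift [ 0.0028 -0.1641  0.009 ] turn [0.09 0.04 0.28] t 5.9
```

>>> servo_tool --series "-0.02 -0.04 0 0 0 0 0; -0.04 -0.08 0 0 0 0 0; -0.06 -0.12 0.02 0 0 0 0; -0.08 -0.15 0.045 0 0 0 0; -0.0975 -0.1645 0.07 0 0 0 0"

```text
clock: 6.4
position: [0.4643, -0.3413, 0.1277]
ee_rot: [0.001, 0.706, 0.708, -0.0]
contact_force: [0.7, 0.4, -0.4]
width: 0.0853
gripper_force: 0.0
```

>>> servo_tool --series "0 0 0 0 0 0 0; 0 0 0 0 0 0 0"

```text
clock: 6.6
position: [0.4669, -0.3407, 0.1273]
ee_rot: [0.001, 0.706, 0.708, 0.0]
contact_force: [-0.7, -0.2, -0.0]
width: 0.0856
gripper_force: 0.0
```

Run:
```python
from h import *
plan([.4665,-.34,.026])
w,c=snap("wrist","w4")
u,v=proj(c,(.467,-.34,.06));print(u,v)
x=40;p=w[int(v)-x:int(v)+x,int(u)-x:int(u)+x]
for th in(150,190,220,240):
    try: B=blob(w,u,v,r=40,th=th);print(th,np.round(B,1),onz(c,*B[:2],.06))
    except Exception as e: print(th,e)
im,ct=snap("top","t2")
cv2.imwrite("pics/v4.png",np.hstack([cv2.resize(p,(400,400)),cv2.resize(im[130:210,370:450],(400,400))]))
```

```text
pos [ 0.4669 -0.3407  0.1273] shift [ 0.0008 -0.0006  0.1013] turn [0.09 0.02 0.19] t 6.6
320.1624412210882 213.8572123038869
150 [322.5 206.9  80.3  93.9] [ 0.46843651 -0.33543387  0.06      ]
190 [320.  205.1  53.9  68.7] [ 0.46690115 -0.33431068  0.06      ]
220 [319.5 207.7  51.1  64.3] [ 0.46658081 -0.33597232  0.06      ]
240 [320.1 211.8  50.4  52.7] [ 0.46694869 -0.33861869  0.06      ]
```

View pics/v4.png

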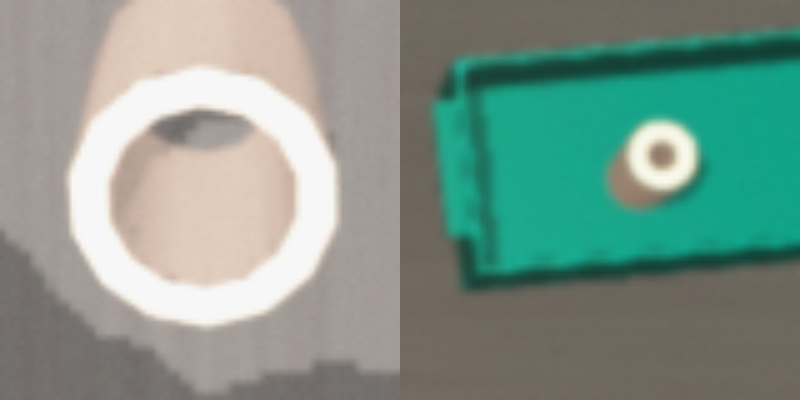

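The wide bore is clear in this view, with its ring centre at (321,212.2), about 1.5 mm from the estimate. The narrow sleeve is standing in the caddy. Grasping the wide sleeve now.

>>> servo_tool --series "0.001 0.0005 0.03 0 0 0 0; 0.0018 0.0005 0.06 0 0 0 0; 0.0018 0.0005 0.09 0 0 0 0; 0.0018 0.0005 0.101 0 0 0 0; 0.0018 0.0005 0.101 0 0 0 0"

```text
clock: 7.2
position: [0.4675, -0.3377, 0.0247]
ee_rot: [-0.001, 0.705, 0.709, 0.0]
contact_force: [0.2, -0.3, 0.7]
width: 0.0856
gripper_force: 0.0
```

>>> servo_tool --series "0 0 0 0 0 0 0.4; 0 0 0 0 0 0 0.7; 0 0 0 0 0 0 0.9; 0 0 0 0 0 0 0.9; 0 0 0 0 0 0 0.9"

```text
clock: 7.7
position: [0.4677, -0.3392, 0.0266]
ee_rot: [0.001, 0.706, 0.709, 0.0]
contact_force: [-0.7, 0.5, 6.2]
width: 0.0332
gripper_force: 39.5
```

>>> servo_tool --series "0 0 0 0 0 0 0.9; 0 0 -0.03 0 0 0 0.9; 0 0 -0.07 0 0 0 0.9; 0 0 -0.11 0 0 0 0.9; 0 0 -0.13 0 0 0 0.9"

```text
clock: 8.2
position: [0.4682, -0.3397, 0.159]
ee_rot: [0.003, 0.705, 0.709, 0.0]
contact_force: [0.9, -0.3, -0.7]
width: 0.0331
gripper_force: 40.2
```

Run:
```python
from h import *
plan([.484,-.14,.157])
w,c=snap("wrist","w5")
s=manip.get_state();M=rot(s["ee_rot"]);u,v=proj(c,s["position"]+M@[0,0,-.034]);print(u,v,s["width"])
x=50;p=w[int(v)-x:int(v)+x,int(u)-x:int(u)+x].copy();p[x,x]=(0,0,255)
cv2.imwrite("pics/v5.png",cv2.resize(p,(500,500)))
```

```text
pos [ 0.4682 -0.3397  0.159 ] shift [0.1996 0.0167 0.0013] turn [0.24 0.21 0.26] t 8.2
322.65692427354645 315.79235424984495 0.03310615427456044
```

View pics/v5.png

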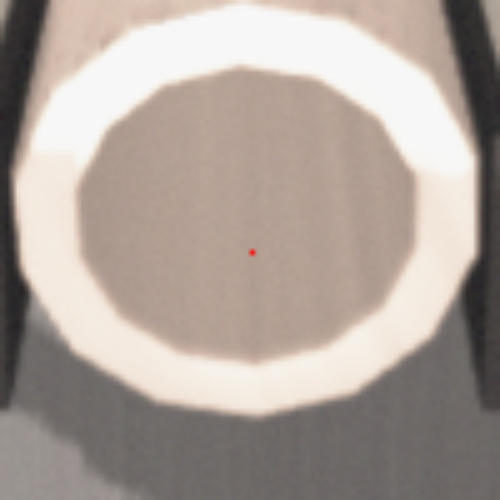

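The ring is held at crop centre (247,213), i.e. pixel (321.4,307.6). That is 8 px above the prediction, so the sleeve is a few millimetres low or offset in the grip. I'll check this near the gauge with both the wrist and scene cameras.

>>> servo_tool --series "0.04 0.0035 0 0 0 0 0.9; 0.085 0.007 0 0 0 0 0.9; 0.13 0.011 0 0 0 0 0.9; 0.175 0.015 0 0 0 0 0.9; 0.20 0.017 0 0.2 0.2 0.25 0.9"

```text
clock: 8.75
position: [0.4817, -0.1349, 0.1542]
ee_rot: [-0.004, 0.706, 0.708, 0.0]
contact_force: [0.2, -0.3, -2.3]
width: 0.0331
gripper_force: 40.1
```

>>> servo_tool --series "0 0 0 0 0 0 0.9; 0 0 0 0 0 0 0.9; 0 0 0 0 0 0 0.9"

```text
clock: 9.05
position: [0.4831, -0.1394, 0.1549]
ee_rot: [-0.002, 0.707, 0.707, -0.0]
contact_force: [0.4, -0.0, -0.8]
width: 0.0333
gripper_force: 40.1
```

Run:
```python
from h import *
plan([.485,-.062,.157])
w,c=snap("wrist","w6");s,cs=snap("scene","s6")
u,v=proj(c,(.485,-.062,.056));print("tip pred",u,v)
h=cv2.cvtColor(w,cv2.COLOR_BGR2HSV)
for img,ci,n in((w,c,"w6"),(*load("top0"),"top")):
    h=cv2.cvtColor(img,cv2.COLOR_BGR2HSV)
    U,V=proj(ci,(.485,-.062,.012))
    m=cv2.inRange(h,(8,80,120),(28,255,255));cn,_=cv2.findContours(m,0,1)
    b=min([k for k in cn if cv2.contourArea(k)>80],key=lambda k:np.hypot(*(np.array(cv2.minEnclosingCircle(k)[0])-(U,V))))
    e=cv2.fitEllipse(cv2.convexHull(b));print(n,e,onz(ci,*e[0],.012))
st=manip.get_state()["position"]
print("scene sleeve pred bottom",proj(cs,st-[0,0,.0266]),"tip",proj(cs,(.485,-.062,.056)))
A=cv2.resize(w[int(v)-40:int(v)+40,int(u)-40:int(u)+40],(400,400))
U,V=map(int,proj(cs,(.485,-.1,.08)))
B=cv2.resize(s[V-40:V+40,U-40:U+40],(400,400),interpolation=cv2.INTER_CUBIC);print(U-40,V-40,int(u)-40,int(v)-40)
cv2.imwrite("pics/v6.png",np.hstack([A,B]))
```

```text
pos [ 0.4831 -0.1394  0.1549] shift [ 0.0774  0.0019 -0.0019] turn [-0.22 -0.17 -0.01] t 9.05
tip pred 323.6978352462841 85.87478862019132
w6 ((324.9309997558594, 87.84202575683594), (77.86622619628906, 81.89836120605469), 0.8084512948989868) [ 0.48615255 -0.06249627  0.012     ]
top ((350.154296875, 218.26986694335938), (25.188861846923828, 25.362117767333984), 161.13587951660156) [ 0.4844562  -0.06288747  0.012     ]
scene sleeve pred bottom (np.float64(261.206030746668), np.float64(185.3370731303709)) tip (np.float64(291.23779552089655), np.float64(211.72027718743232))
236 162 283 45
```

View pics/v6.png

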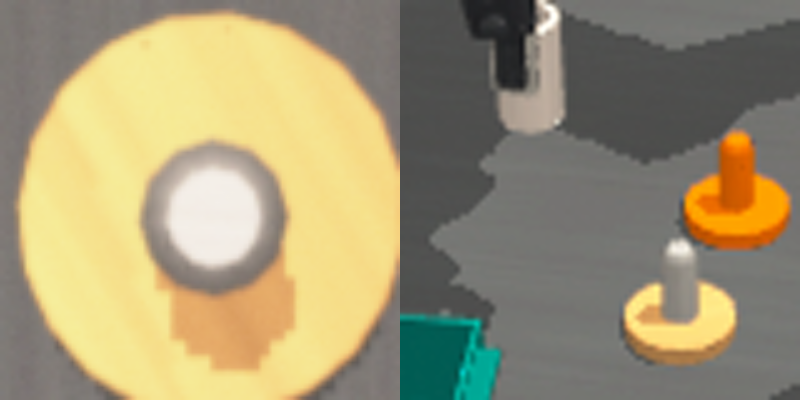

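The wrist view puts the pin tip at (325.6,88.2), and the foot ellipse agrees, so the gauge is at about (0.4863,-0.063). The scene view shows the sleeve upright under the gripper at (262,185). Moving over the pin.

>>> servo_tool --series "0.03 0.0037 0 0 0 0 0.9; 0.06 0.0037 0.01 0 0 0 0.9; 0.0755 0.0037 0.03 0 0 0 0.9; 0.0755 0.0037 0.045 -0.2 -0.2 0 0.9; 0.0755 0.0037 0.045 -0.2 -0.2 0 0.9"

```text
clock: 9.65
position: [0.4849, -0.0628, 0.1087]
ee_rot: [-0.002, 0.707, 0.707, -0.001]
contact_force: [-0.7, -1.1, -0.6]
width: 0.0335
gripper_force: 40.1
```

>>> servo_tool --series "0 0 0 0 0 0 0.9; 0 0 0 0 0 0 0.9"

```text
clock: 9.85
position: [0.4876, -0.0639, 0.1113]
ee_rot: [0.001, 0.707, 0.707, 0.0]
contact_force: [-0.8, 1.0, -1.9]
width: 0.0331
gripper_force: 40.1
```

Run:
```python
from h import *
plan([.4868,-.064,.0386])
s,cs=snap("scene","s7")
U,V=map(int,proj(cs,(.486,-.063,.06)));print(U-30,V-30, manip.get_state()["contact_force"])
cv2.imwrite("pics/v7.png",cv2.resize(s[V-30:V+30,U-30:U+30],(480,480),interpolation=cv2.INTER_CUBIC))
```

```text
pos [ 0.4876 -0.0639  0.1113] shift [-0.0001 -0.0009  0.0727] turn [ 0.1   0.03 -0.05] t 9.85
260 180 [ 0.77393207 -0.00695616 -0.98549875]
```

View pics/v7.png

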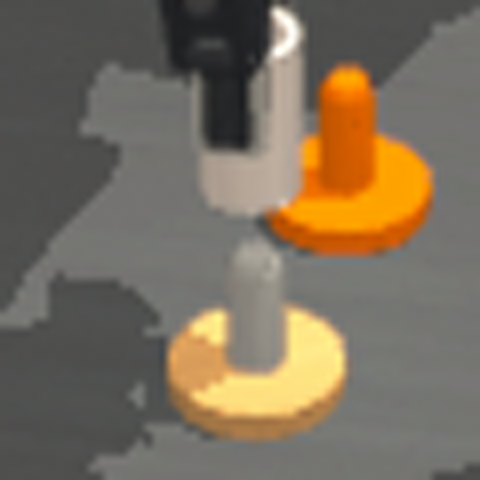

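Run:
```python
from h import *
_,cs=load("s7")
for p in [(.4876,-.0639,.085),(.4876,-.0639,.1),(.4863,-.063,.04),(.4863,-.063,.056),(.4863,-.060,.04),(.4863,-.063,.012)]: print(p,(np.array(proj(cs,p))-(260,180))*8)
```

```text
(0.4876, -0.0639, 0.085) [241.12278358 186.46653067]
(0.4876, -0.0639, 0.1) [240.35729947 148.78367864]
(0.4863, -0.063, 0.04) [246.84774737 294.33854758]
(0.4863, -0.063, 0.056) [246.09059944 255.78317804]
(0.4863, -0.06, 0.04) [255.75746894 295.37382569]
(0.4863, -0.063, 0.012) [248.14641798 360.46925187]
```

The scene view shows the sleeve centred at crop x 250 and the pin at 257. After the parallax correction the offset is about 1 mm. Lowering the sleeve onto the taper.

>>> servo_tool --series "0.001 -0.0009 0.012 0 0 0 0.9; 0.001 -0.0009 0.024 0 0 0 0.9; 0.001 -0.0009 0.032 0 0 0 0.9; 0.001 -0.0009 0.038 0 0 0 0.9; 0.001 -0.0009 0.040 0 0 0 0.9"

```text
clock: 10.4
position: [0.4857, -0.062, 0.0703]
ee_rot: [-0.0, 0.707, 0.707, -0.0]
contact_force: [-0.4, 0.5, -1.7]
width: 0.0331
gripper_force: 40.1
```

>>> servo_tool --series "0 0 0 0 0 0 0.9"

```text
clock: 10.5
position: [0.4859, -0.062, 0.0705]
ee_rot: [-0.0, 0.707, 0.707, 0.0]
contact_force: [0.4, 0.1, -0.7]
width: 0.033
gripper_force: 40.1
```

>>> servo_tool --series "0 0 0.008 0 0 0 0.9; 0 0 0.016 0 0 0 0.9; 0 0 0.022 0 0 0 0.9; 0 0 0.027 0 0 0 0.9; 0 0 0.029 0 0 0 0.9"

```text
clock: 11.0
position: [0.4853, -0.0617, 0.0407]
ee_rot: [-0.001, 0.707, 0.707, -0.0]
contact_force: [0.6, -0.2, -0.6]
width: 0.0332
gripper_force: 40.1
```

>>> servo_tool --series "0 0 0.001 0 0 0 0.9; 0 0 0.002 0 0 0 0.9; 0 0 0.003 0 0 0 0.9; 0 0 0.003 0 0 0 0.9"

```text
clock: 11.4
position: [0.4859, -0.0619, 0.0387]
ee_rot: [0.0, 0.707, 0.707, 0.0]
contact_force: [-0.0, 0.4, -0.7]
width: 0.033
gripper_force: 40.1
```

>>> servo_tool --series "0 0 0.001 0 0 0 0.9; 0 0 0.002 0 0 0 0.9; 0 0 0.003 0 0 0 0.9; 0 0 0.003 0 0 0 0.9; 0 0 0.003 0 0 0 0.9"

```text
clock: 11.9
position: [0.486, -0.062, 0.0384]
ee_rot: [0.001, 0.707, 0.707, 0.0]
contact_force: [-5.5, 1.0, 22.5]
width: 0.0329
gripper_force: 42.2
```

The sleeve has seated on the foot: 22 N upward at the expected height. Lifting it back off and carrying it high.

>>> servo_tool --series "0 0 -0.02 0 0 0 0.9; 0 0 -0.055 0 0 0 0.9; 0 0 -0.10 0 0 0 0.9; 0 0 -0.15 0 0 0 0.9; 0 0 -0.20 0 0 0 0.9"

```text
clock: 12.4
position: [0.4852, -0.0617, 0.2374]
ee_rot: [-0.0, 0.707, 0.707, -0.0]
contact_force: [0.6, 0.0, -1.6]
width: 0.0328
gripper_force: 40.7
```

>>> servo_tool --series "0 0 -0.03 0 0 0 0.9; 0.025 -0.01 -0.03 0 0 0 0.9; 0.065 -0.03 -0.03 0 0 0 0.9; 0.105 -0.05 -0.03 0 0 0 0.9; 0.145 -0.07 -0.03 0 0 0 0.9"

```text
clock: 12.9
position: [0.4146, 0.0842, 0.2655]
ee_rot: [-0.0, 0.707, 0.707, 0.0]
contact_force: [-0.1, -0.2, -2.0]
width: 0.0331
gripper_force: 40.7
```

>>> servo_tool --series "0.03 -0.006 0 0 0 0 0.9; 0.035 -0.006 0 0 0 0 0.9; 0.035 -0.006 0 0 0 0 0.9; 0.035 -0.006 0 0 0 0 0.9"

```text
clock: 13.3
position: [0.41, 0.1174, 0.2655]
ee_rot: [0.0, 0.707, 0.707, -0.0]
contact_force: [-0.3, 0.1, -1.0]
width: 0.0334
gripper_force: 40.7
```

```bash
cat > m.py <<'E'
from h import *
import sys
w,c=snap("wrist",sys.argv[1]);plan([.41,.196,.152])
u,v=proj(c,(.41,.196,.11));print(u,v)
s=manip.get_state();M=rot(s["ee_rot"]);a,b=proj(c,s["position"]+M@[0,0,-.0336]);print("ring pred",a,b,s["width"])
u0,v0=max(int(u)-40,0),max(int(v)-40,0);a0,b0=int(a)-55,int(b)-55;print("origins",u0,v0,a0,b0)
A=cv2.resize(w[v0:v0+80,u0:u0+80],(400,400),interpolation=cv2.INTER_CUBIC);B=cv2.resize(w[b0:b0+110,a0:a0+110],(400,400))
cv2.imwrite(f"pics/{sys.argv[1]}v.png",np.hstack([A,B]))
E
python3 m.py w8
```

```text
pos [0.4101 0.1172 0.2654] shift [ 7.890e-02 -1.000e-04  1.134e-01] turn [-0.    0.04 -0.03] t 13.35
320.23693525129835 85.18395194373419
ring pred 320.2073236558679 309.61841378656123 0.03279515086542559
origins 280 45 265 254
```

View pics/w8v.png

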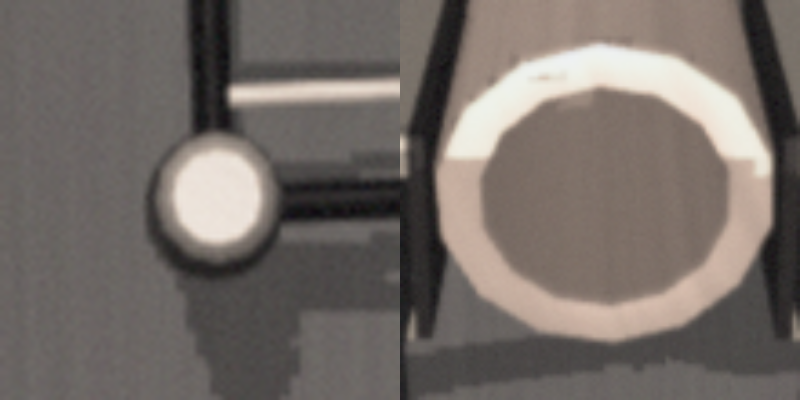

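The post tip is at (322.9,84.1), which gives about (0.412,0.197), and the ring is still squarely held at (321,306). Moving over the post and descending to 15 mm above its top.

>>> servo_tool --series "0.03 0.001 0 0 0 0 0.9; 0.06 0.0019 0 0 0 0 0.9; 0.08 0.0019 0 0 0 0 0.9; 0.08 0.0019 0.02 0 0 0 0.9; 0.08 0.0019 0.045 0 0 0 0.9"

```text
clock: 13.85
position: [0.4133, 0.1979, 0.2208]
ee_rot: [0.001, 0.707, 0.707, 0.001]
contact_force: [0.5, 0.6, -1.5]
width: 0.0331
gripper_force: 40.7
```

>>> servo_tool --series "0 0 0.02 0 0 0 0.9; 0 0 0.04 0 0 0 0.9; 0 0 0.055 0 0 0 0.9; 0 0 0.065 0 0 0 0.9; 0 0 0.065 0 0 0 0.9"

```text
clock: 14.35
position: [0.4111, 0.197, 0.1543]
ee_rot: [-0.001, 0.708, 0.707, -0.001]
contact_force: [0.4, -0.9, -1.0]
width: 0.0328
gripper_force: 40.7
```

>>> servo_tool --series "0 0 0 0 0 0 0.9; 0 0 0 0 0 0 0.9; 0 0 0 0 0 0 0.9"

```text
clock: 14.65
position: [0.4122, 0.1982, 0.1564]
ee_rot: [0.0, 0.707, 0.707, 0.001]
contact_force: [-0.0, 0.2, -1.3]
width: 0.0331
gripper_force: 40.7
```

Run:
```python
from h import *
plan([.412,.1972,.1515])
s,cs=snap("scene","s9");st=manip.get_state();p=st["position"];print(st["gripper_force"],st["contact_force"])
U,V=map(int,proj(cs,(.412,.197,.12)));print(U-30,V-30)
for q in [p-[0,0,.0264],p-[0,0,.01],(.412,.197,.11),(.412,.197,.09)]: print((np.array(proj(cs,q))-(U-30,V-30)+.5)*8)
cv2.imwrite("pics/v9.png",cv2.resize(s[V-30:V+30,U-30:U+30],(480,480),interpolation=cv2.INTER_CUBIC))
```

```text
pos [0.4122 0.1982 0.1564] shift [-0.001  -0.0002  0.0049] turn [ 0.1  -0.03  0.02] t 14.65
40.681745409965515 [ 0.07987633 -0.55625442 -0.62827302]
364 156
[253.74617588 224.16660907]
[259.39696816 181.76749225]
[243.1849274  274.22577045]
[236.56932581 324.13159311]
```

View pics/v9.png

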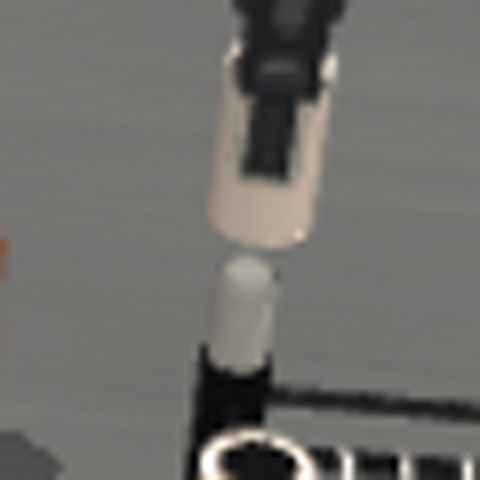

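The scene view shows the sleeve upright above the spigot with a gap. It is about 2 mm too far in +y, with the sleeve axis at crop x 262 against 248 for the spigot. Making a small correction.

>>> servo_tool --series "-0.001 0 0.001 0 0 0 0.9; -0.002 0 0.003 0 0 0 0.9; -0.002 0 0.003 0 0 0 0.9; -0.002 0 0.003 0 0 0 0.9; -0.002 0 0.003 0 0 0 0.9"

```text
clock: 15.2
position: [0.4116, 0.1961, 0.1526]
ee_rot: [-0.0, 0.707, 0.707, 0.0]
contact_force: [0.7, 0.4, -1.2]
width: 0.0329
gripper_force: 40.7
```

>>> servo_tool --series "0 0 0 0 0 0 0.9; 0 0 0 0 0 0 0.9; 0 0 0 0 0 0 0.9; 0 0 0 0 0 0 0.9; 0 0 0 0 0 0 0.9"

```text
clock: 15.7
position: [0.4116, 0.1961, 0.1526]
ee_rot: [0.0, 0.707, 0.707, 0.0]
contact_force: [-0.7, -0.5, -0.5]
width: 0.033
gripper_force: 40.7
```

```bash
python3 -c "
from rig import manip
print(manip.sign_off())"
```

```text
the job is handed in; nothing more can be done
None
```

I handed the job in at about 15.7 s: the wide sleeve seated on the gauge pin, the narrow sleeve is let go in the caddy, and the wide sleeve is held upright about 16 mm above the bare post by the arm's reading; the sign-off gave no verdict.

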